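# Change the battery in the telescope's power box

### The job

Put the charged battery pack from the charging dock into the telescope mount's power box: pull the red plunger knob up to free the sliding hatch, slide the hatch fully open, and lay the pack flat in the bay with its brass terminals pressed against the spring contact and its tail down in front of the low brass stop. Then slide the hatch fully shut so that the plunger pin drops home. Leave the flat pack, the handset, the eyepiece and the screwdriver where they are.

Things in the scene. Friction and masses are not known exactly. Their poses are not given: they have to be found in the camera images.
- power_box: Grey power box, fixed, 220 (x) x 260 (y) x 102 mm high, reaching from x -110 to 110 and y -64 to 196 about its origin, which lies on the bench under the middle of the battery bay. Its +y is the way the hatch slides open; its +x points to the bay's spring-contact end. Deck top at z 92; aluminium guide rails along y at x +-91 to +-110, tops at z 102.
- hatch (a joint): Sliding hatch plate (bare aluminium, 192 x 140 x 4 mm, underside at box z 93, over box y -54 to 86 when shut): how far it has slid along the box's +y, m: 0 shut, 0.104 fully open (end stop). Friction about 1.5 N, plus the pin's drag. Knob and plunger ride on it. At 0 the pin locks it to the box.
- plunger (a joint): Spring index plunger on the hatch: how far the red knob is pulled up, m: 0 pin home, end stop 0.015. The pin is out of its hole from 0.008; 5.5 N to start, 12 N at the end stop. Let go, it springs down: into the hole only with the hatch at 0 (within 1.5 mm); elsewhere the pin rests on the deck (reads about 0.007) and drags lightly as the hatch slides.
- knob (a point): Centre of the red plunger knob, an upright cylinder 28 mm in diameter, 34 high; moves with hatch and plunger. With hatch shut and pin home it is at x 0, y 68, z 132 of the power box. Below the knob a steel collar 22 mm in diameter goes down to the hatch plate, whose top is 35 below this point (pin home).
- contact (a joint): Brass spring contact plate in the bay: how far it is pressed in towards the box's +x, m: 0 free, end stop 0.020; 3.5 N to start, plus 0.35 N per mm. Its face, 38 x 38 mm, box z 34 to 72, stands at box x 53 when free; a seated pack holds it at about 0.007.
- bay (a point): Middle of the bay floor, 30 mm above the power box's origin, axes as the box's; a seated pack's middle is straight above it. The opening in the deck is 180 (x) x 100 (y) mm. In it a channel runs along x, 50 wide (y -25 to 25), between ledges 20 high; floor 62 below the deck top. The hatch covers it when shut.
- tail_stop (a point): Middle of the top front edge of the brass tail stop, a bar across the channel at x -68 to -60 of the bay, 8 mm high above the bay floor: a seated pack's tail bears against its face at x -60. Behind the bar, to x -90, the space above it is free.
- battery_mid (a point): Middle (half-way up) of the charged pack: loose, blue with a yellow terminal end, about 0.4 kg. Body 120 (x) x 42 (y) x 32 mm high; on top a black grip rib along x, 64 long, 14 thick, 26 high: 58 high in all. This point is 29 above its underside, 3 below the rib's foot. +x points to the terminal end, +z up. It starts in the charging dock.
- battery_nose (a point): Centre of the charged pack's terminal end face (yellow end, two brass pads): 60 along +x from battery_mid and 13 lower.
- dock: Black charging dock with a green lamp, fixed, 156 (x) x 70 x 10 mm, with low walls 16 high and a terminal block 30 high at its +x end; origin on the bench under its centre. The charged pack rests in it, its underside at z 10, terminals to the dock's +x.
- flat_battery: The flat pack, the same make as the charged one, lying on the bench outside the dock, loose; leave it. Origin at its underside.
- handset: Telescope handset, black with keys, 70 x 140 x 24 mm, loose bystander. Origin at its underside.
- eyepiece: Black eyepiece standing upright, 52 mm diameter, 98 mm high, loose bystander. Origin at its underside.
- screwdriver: Red screwdriver lying on the bench, 190 mm long, loose bystander. Origin at its middle, at its underside.
There are look-alikes about, which are no part of the job. Leave any pink look-alike of the part that bears battery_mid alone.

How it is judged (in metres and radians):
On the way, in this order (a step that is already met when the one before it is completed fails the run):
1. the plunger knob is pulled up clear with the hatch still shut (value of joint plunger above 0.008 m and value of joint hatch below 0.006 m), for 0.05 s.
2. the hatch is slid fully open (95 mm or more of its 104) (value of joint hatch above 0.095 m), for 0.1 s.
3. with the hatch open, the charged pack is down in the bay against the spring contact and let go (x of battery_mid in the frame of power_box between -0.004 and 0.004 m and y of battery_mid in the frame of power_box between -0.006 and 0.006 m and z of battery_mid in the frame of power_box between 0.056 and 0.063 m and x of battery_nose in the frame of power_box above 0.05 m and angle between the z axis of battery_mid and the z axis of power_box, either way round below 0.1 rad and value of joint contact above 0.003 m and value of joint hatch above 0.06 m and contact force between the fingers and battery below 0.3 N), for 0.2 s.
At the end, for the whole second after the job is handed in: Charged pack in the bay: middle within 4 mm along, 6 mm across, 3.5 mm in height of its seated place, level to 0.1 rad, terminals to the spring contact and pressing it in over 3 mm, at rest; hatch shut within 4 mm; plunger knob within 2.5 mm of pin home (x of battery_mid in the frame of power_box between -0.004 and 0.004 m and y of battery_mid in the frame of power_box between -0.006 and 0.006 m and z of battery_mid in the frame of power_box between 0.056 and 0.063 m and x of battery_nose in the frame of power_box above 0.05 m and angle between the z axis of battery_mid and the z axis of power_box, either way round below 0.1 rad and value of joint contact above 0.003 m and value of joint hatch below 0.004 m and value of joint plunger below 0.0025 m and linear speed of battery below 0.02 m/s); the robot touches nothing.
It fails at once if the flat battery pack moved by more than 20 mm (distance of flat_battery from where it was at the start of the episode above 0.02 m).
It fails at once if the telescope handset moved by more than 20 mm (distance of handset from where it was at the start of the episode above 0.02 m).
It fails at once if the eyepiece moved by more than 20 mm (distance of eyepiece from where it was at the start of the episode above 0.02 m).
It fails at once if the screwdriver moved by more than 20 mm (distance of screwdriver from where it was at the start of the episode above 0.02 m).
It also fails if it takes over 58 s, if anything falls off the work surface, if the arm or the gripper's body presses on something with over 40 N, if the wrist force passes 120 N, or if a joint passes its speed limit or range.

### The arm

A 6-joint arm with a two-finger parallel gripper is mounted at the origin on the work surface. World frame = base frame: x ahead of the robot, y to its left, z up, the work surface at z = 0. Lengths are in mm, angles in rad, forces in N, time in s.
With the tool pointing down it reaches from about 350 to 975 mm from the base axis. Payload 7.1 kg.
Tool frame: the origin (TCP) lies between the finger pads; the fingertips stand 17 mm ahead of it and the grasp point (between the pads) lies 2 mm behind it (tip_reach is the y of the fingertips in the tool frame, in mm); y points along the fingers, x is the direction in which the jaws open and shut, and the axes are right-handed (so a half turn about y gives the same grasp; the last joint's range is limited). The gripper opens to 88 mm and grips with 3 to 60 N. Pads are 20 mm wide; open, the fingers measure 115 mm over their backs; the gripper's body (75 mm by 178 mm) begins 61 mm behind the grasp point.
Start: joints at [-1.13, 0.423, 1.63, -0, 1.089, -0.019], TCP at [277.37, -560.063, 239.675] pointing down, gripper open.
Joint ranges: [-3, 3], [-0.9, 2.11], [0.09, 2.58], [-1.31, 4.45], [0.11, 2.69], [-2.54, 2.54]. Speed limits (rad/s): [2.39, 2.39, 3.01, 3.14, 3.14, 3.14].

### API

Orientations are given as a rotation vector (axis times angle).
In Python, from workcell import get_obs, get_image, camera_model, close_job, silhouettes, tip_of, tip_reach gives the robot as it stands. The module is installed in compiled form; this text tells all that it offers.
- The arm moves only by the tool arm_command, never from a script. Its argument "targets" is a list of rows, each a list of 4 numbers: the shift along the tool's x, y, z in mm, then the turn about the tool's y in rad. A call has 1 to 20 rows; each row shifts and turns the commanded pose from where the row before left it, along the tool's axes as they then stand; what a row does not reach is not made up. A row lasts 1/12 s, in which the tool goes at most 41.7 mm and 7.16 degrees, less where a joint would pass 70% of its speed; a pose out of reach is approached as far as the arm can. A call is refused whole if a number of a shift passes 41.7 or a number of a turn 0.125, either way. A call with a gripper value outside its range is refused whole. "gripper" is the opening in per cent of the stroke, from 0 (shut) to 100 (fully open), set as the call begins (left out, the last holds). The fingers move at their own pace and stop on an object; the grip force is fixed at half the most. Time passes only in rows, so rows that do not move let the fingers close. It gives the time, the measured TCP pose, the force and the opening at its end, in the units of the state.
- get_obs(): the state, without advancing time (a new reading comes with each control period).
- get_image(name): name is "side" or "top"; returns the picture (420x560x3 uint8, blue, green, red); there is no depth.
- camera_model(name): a dict with "mtx" (3x3 intrinsics, pixels), "dist" ([k1, k2, p1, p2, k3] as OpenCV has them; the pictures are not rectified), "position" and "orientation" of the camera in the world. Camera axes: x right, y up, looking along -z (the intrinsics and any distortion apply to the point x, -y, -z); pixel columns grow to the right and rows downward; lengths in mm; the calibration is good to about 2 mm. A picture is of the moment at which its call begins. camera_model takes no time and is no camera call.
- close_job(): hands the job in, once; it reports no verdict.
Trained networks look in the newest picture that a camera, given by its name, has taken for a name from the list of things; names that differ only in an ending like _2 or _b are one class to them, and where a whole thing is asked for, a point or a joint stands for the part that bears it (a point fixed in the world has none). Each returns a list of dicts, best first, with "conf" (0 to 1); they miss things now and then, are a little off and sometimes report something else, mostly with a low value. They report only what shows in the picture. A call takes as long as a camera call. They do not tell look-alikes from the thing itself.
- silhouettes(camera, thing): "pixels" (420x560 bool, what is visible of it) and "at" ([column, row] in pixels, amid what is visible of it).
- tip_of(camera, thing): "at" ([column, row] in pixels: a listed point, or the origin of a listed thing).
The state is a dict: "t": time; "qpos": joint angles; "qvel": joint speeds; "joint_torque": joint torques, N m; "ee_pos": TCP position; "orientation": TCP orientation; "ft_force": force on the tool from outside, world axes, zero at the start; "moment": the same for the moment, N m; "width": finger opening in mm.
Only numpy, scipy, OpenCV 4.12 (cv2) and the standard library are available. Lean on these libraries where they do the work, as an engineer would, in place of code of your own. Each camera call takes 0.05 s, during which the arm holds its last target. There are 200 camera calls.

## Working session

There is one attempt and no reset: what is moved stays moved. The work goes in short steps, Python scripts to look and compute and a tool call to move; the robot and the scene stay as the last step left them, time stands still between calls to the robot, and variables do not carry over. Pictures are saved under pics/ and viewed, about 8 in all and at most 12, crops included, and the job is handed in when it is done.

Besides the shell and the picture viewer there is one more tool, called after "Call:" as name([rows], argument=value, ...), one row to a line, values as JSON. arm_command: Moves the arm, as the interface text tells. Its arguments: {"type":"object","properties":{"targets":{"type":"array","items":{"type":"array","items":{"type":"number"}}},"gripper":{"type":"number"}},"required":["targets"]}

```bash
mkdir -p pics; ls; python3 - <<'E'
from workcell import *
import cv2
o=get_obs(); print({k:o[k] for k in('t','ee_pos','orientation','ft_force','width')})
for c in('top','side'):
    im=get_image(c); cv2.imwrite(f'pics/{c}0.png',im)
    m=camera_model(c); print(c,m)
    for t in ('power_box','knob','bay','tail_stop','battery_mid','battery_nose','dock','flat_battery','handset','eyepiece','screwdriver'):
        print(t,[(round(float(d['conf']),2),[round(float(v)) for v in d['at']]) for d in tip_of(c,t)])
E
```

```text
pics
{'t': 0.0, 'ee_pos': array([ 277.14862909, -559.60651698,  238.90885346]), 'orientation': array([-1.39148203,  0.86515723, -0.8630666 ]), 'ft_force': array([ 0.26842253, -0.52792699, -0.55611533]), 'width': 87.94430630056796}
top {'mtx': array([[422.59378439,   0.        , 275.0807573 ],
       [  0.        , 422.59378439, 221.11094028],
       [  0.        ,   0.        ,   1.        ]]), 'dist': array([-0.00341305,  0.        ,  0.        ,  0.        ,  0.        ]), 'position': array([ 473.8350278 ,  -27.73923417, 1131.00883868]), 'orientation': array([ 0.07187235, -0.07760966, -1.55996529])}
power_box [(0.89, [235, 244])]
knob []
bay []
tail_stop []
battery_mid [(0.97, [372, 245]), (0.88, [312, 290])]
battery_nose [(0.73, [285, 293]), (0.57, [384, 220])]
dock [(0.6, [366, 247])]
flat_battery []
handset [(0.84, [122, 236])]
eyepiece [(0.25, [368, 246])]
screwdriver [(0.94, [444, 243]), (0.33, [367, 245])]
side {'mtx': array([[413.82171388,   0.        , 285.68037547],
       [  0.        , 413.82171388, 205.80062165],
       [  0.        ,   0.        ,   1.        ]]), 'dist': array([-0.06534286,  0.        ,  0.        ,  0.        ,  0.        ]), 'position': array([364.36279056, 836.67861025, 981.74508334]), 'orientation': array([ 0.15403908, -1.12586331, -2.70310141])}
power_box [(0.7, [301, 254])]
knob [(0.62, [296, 242]), (0.48, [324, 150])]
bay []
tail_stop []
battery_mid [(0.92, [319, 170]), (0.64, [350, 212])]
battery_nose [(0.87, [347, 229]), (0.7, [304, 171])]
dock [(0.59, [319, 179])]
flat_battery [(0.64, [240, 196]), (0.24, [324, 359])]
handset [(0.59, [269, 348])]
eyepiece [(0.78, [330, 358])]
screwdriver [(0.55, [322, 148]), (0.28, [324, 357])]
```

View pics/top0.png

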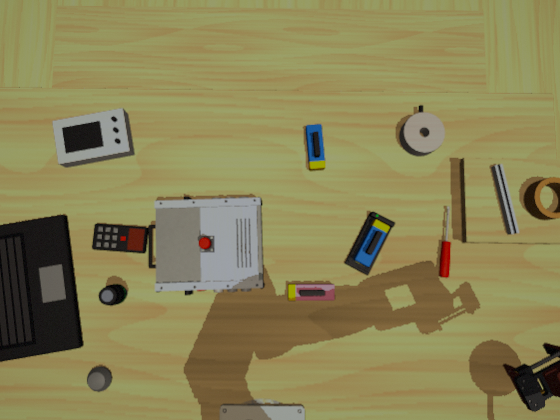

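View pics/side0.png

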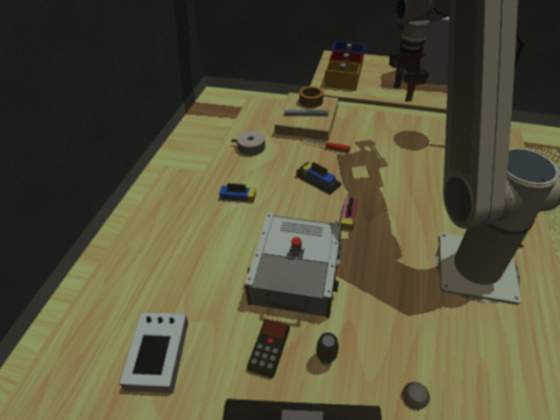

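Three packs in the top image: blue in the black dock (370,243), blue loose on the bench (316,147, the flat one) and pink (312,292, look-alike). The dock pack fits the description. The hatch is the slotted right part of the box, so box +y points image-left and box +x image-up. I'll confirm both in one crop.

```bash
cat > h.py <<'E'
import numpy as np, cv2
from scipy.spatial.transform import Rotation as R
from scipy.optimize import least_squares
from workcell import *
def cam(c):
    m=camera_model(c); Rc=R.from_rotvec(m['orientation']).as_matrix()@np.diag([1,-1,-1.])
    return m['mtx'],m['dist'],Rc,np.array(m['position'])
def proj(c,P):
    K,d,Rc,p=cam(c); X=(np.atleast_2d(P)-p)@Rc
    return cv2.projectPoints(X,np.zeros(3),np.zeros(3),K,d)[0].reshape(-1,2)
def at_z(c,uv,z):
    K,d,Rc,p=cam(c); n=cv2.undistortPoints(np.array(uv,float).reshape(-1,1,2),K,d).reshape(-1,2)
    r=np.c_[n,np.ones(len(n))]@Rc.T; return p+r*((z-p[2])/r[:,2])[:,None]
def place(x,y,yaw,P): return np.atleast_2d(P)@R.from_euler('z',yaw).as_matrix().T+[x,y,0]
E
python3 - <<'E'
from h import *
o=get_obs(); print(R.from_rotvec(o['orientation']).as_matrix().round(3))
im=cv2.imread('pics/top0.png')
cv2.imwrite('pics/crop1.png',cv2.resize(im[185:305,145:405],None,fx=3,fy=3,interpolation=cv2.INTER_CUBIC))
ims=cv2.imread('pics/side0.png')
cv2.imwrite('pics/crop2.png',cv2.resize(ims[150:320,220:370],None,fx=3.5,fy=3.5,interpolation=cv2.INTER_CUBIC))
print(at_z('top',[[235,244],[372,245]],0))
E
```

```text
[[ 0.444 -0.     0.896]
 [-0.896  0.     0.444]
 [-0.    -1.    -0.   ]]
[[ 519.43877557   75.21607826    0.        ]
 [ 520.24303687 -291.42993122    0.        ]]
```

View pics/crop1.png

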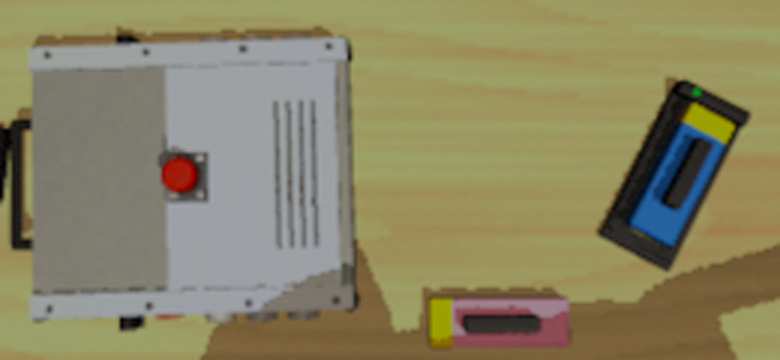

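View pics/crop2.png

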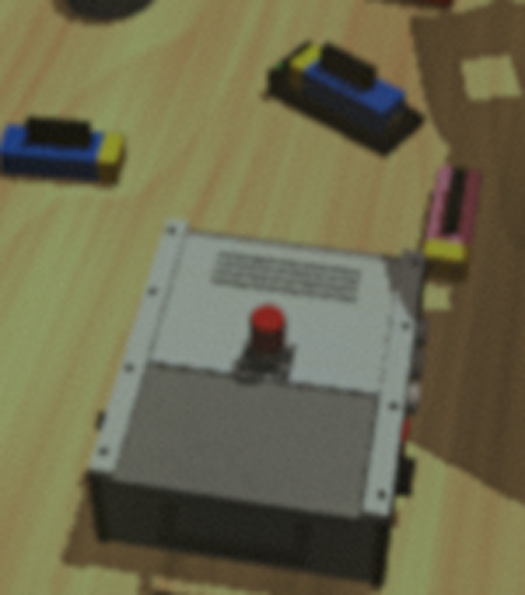

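```bash
cat > fit.py <<'E'
from h import *
T=lambda a:(np.array(a,float)+.5)/3-.5+[145,185]
S=lambda a:(np.array(a,float)+.5)/3.5-.5+[220,150]
def fit(obs,x0):
    f=lambda p:np.concatenate([(proj(c,place(*p[:2],p[2],P))-uv).ravel() for c,P,uv in obs])
    for name,ob in(('both',obs),('top',[o for o in obs if o[0]=='top']),('side',[o for o in obs if o[0]=='side'])):
        g=lambda q:np.concatenate([(proj(c,place(q[0],q[1],q[2]/1000,P))-uv).ravel() for c,P,uv in ob])
        r=least_squares(g,x0,loss='soft_l1'); print(name,r.x.round(2)); 
        if name=='both': print(r.fun.reshape(-1,2).round(1).tolist())
C=np.array([[110,196,102],[110,-64,102],[-110,-64,102],[-110,196,102],[0,68,149]])
fit([('top',C,T([[31,48],[350,38],[354,308],[31,318],[180,174]])),('side',C,S([[92,470],[168,221],[425,255],[388,515],[268,318]]))],[520,75,0])
B=np.array([[60,21,42],[60,-21,42],[-60,-21,42],[-60,21,42],[0,0,68]])
N=np.array([[0,0,39],[60,0,26]])
fit([('top',B,T([[690,103],[737,127],[675,246],[628,222],[685,173]])),('top',N,[tip_of('top','battery_mid')[0]['at'],tip_of('top','battery_nose')[1]['at']]),
 ('side',N,[tip_of('side','battery_mid')[0]['at'],tip_of('side','battery_nose')[1]['at']])],[520,-291,-500])
E
python3 fit.py
```

```text
both [518.54  66.38  39.91]
[[-1.0, -0.4], [-1.4, -0.2], [-0.3, 0.2], [-0.6, 0.2], [-1.0, 0.0], [-0.6, -1.8], [0.2, -1.8], [0.4, -2.0], [0.5, -1.3], [0.3, -1.9]]
top [518.3   64.33  36.97]
side [517.98  72.2   42.03]
both [ 525.02 -281.95 -482.5 ]
[[0.7, -0.7], [-0.5, -1.1], [-0.9, 0.3], [0.2, 0.5], [1.5, -0.3], [0.2, -2.1], [-2.5, 2.3], [0.4, 1.8], [1.8, -3.4]]
top [ 524.37 -282.07 -495.48]
side [ 524.57 -291.28   20.23]
```

Call:
arm_command([
  [0,0,0,0.106],
  [0,0,0,0.106],
  [0,0,0,0.105],
  [0,0,0,0.105],
  [-37,0,15,0],
  [-37,0,15,0],
  [-37,0,15,0],
  [-37,0,15,0],
  [-37,0,15,0],
  [-37,0,15,0],
  [-37,0,15,0],
  [-37,0,15,0],
  [-37,0,15,0],
  [-37,0,15,0],
  [-37,0,15,0],
  [-37,0,15,0],
  [-37,0,15,0],
  [-37,0,15,0],
  [-37,0,15,0],
  [-37,0,15,0],
], gripper=75)

```text
t: 3.07
ee_pos: [495.2, 42.7, 240.0]
orientation: [-1.226, 1.181, -1.181]
ft_force: [0.7, -0.9, 0.8]
width: 65.8
```

Call:
arm_command([
  [-35,0,8,0],
  [-35,0,8,0],
  [-21,10,9,0],
  [0,15,0,0],
  [0,5,0,0],
  [0,0,0,0],
  [0,0,0,0],
])

```text
t: 3.65
ee_pos: [516.0, 131.9, 209.6]
orientation: [-1.227, 1.182, -1.182]
ft_force: [0.9, 0.0, 0.4]
width: 66.0
```

```bash
cat > st.py <<'E'
from h import *
o=get_obs(); M=R.from_rotvec(o['orientation']).as_matrix()
print('t',o['t'],'p',o['ee_pos'].round(1),'yawz',round(float(np.arctan2(M[1,2],M[0,2])),4),'F',o['ft_force'].round(1),'w',round(o['width'],1),'q',o['qpos'].round(2))
E
python3 st.py; python3 - <<'E'
from h import *
for c in('top','side'):
    im=get_image(c); cv2.imwrite(f'pics/{c}1.png',im)
    print(c,[(d['at'],d['conf']) for d in tip_of(c,'knob')])
a=cv2.imread('pics/top1.png')[180:310,140:280]; b=cv2.imread('pics/side1.png')[190:320,230:370]
cv2.imwrite('pics/crop3.png',cv2.resize(np.hstack([a,b]),None,fx=2.8,fy=2.8,interpolation=cv2.INTER_CUBIC))
o=get_obs(); M=R.from_rotvec(o['orientation']).as_matrix(); p=o['ee_pos']
for c in('top','side'): print(c,'tip',proj(c,[p+M@[0,17,0]]))
E
```

```text
t 3.65 p [516.  131.9 209.6] yawz 0.0372 F [0.9 0.  0.4] w 66.0 q [ 0.23  0.33  1.86 -0.    0.96  1.76]
top []
side [([292.3, 243.5], 0.54)]
top tip [[201.54649652 241.36241276]]
side tip [[296.35392044 226.57079887]]
```

View pics/crop3.png

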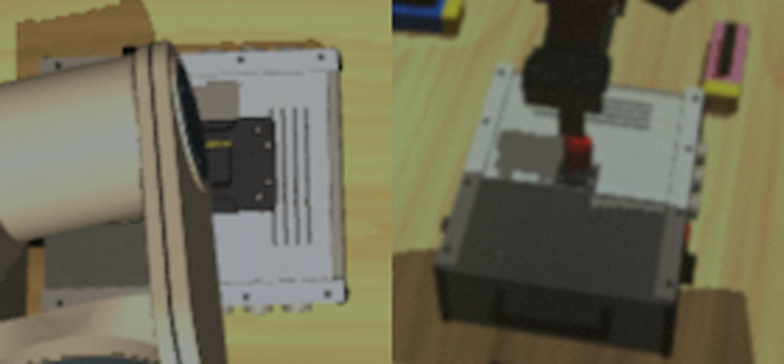

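Call:
arm_command([
  [0,15,0,0],
  [0,15,0,0],
  [0,15,0,0],
  [0,15,0,0],
  [0,10,0,0],
  [0,6,0,0],
  [0,0,0,0],
  [0,0,0,0],
])

```text
t: 4.52
ee_pos: [516.6, 132.4, 134.0]
orientation: [-1.227, 1.181, -1.182]
ft_force: [0.0, 0.7, 0.4]
width: 65.9
```

Call:
arm_command([
  [0,0,0,0],
  [0,0,0,0],
  [0,0,0,0],
  [0,0,0,0],
  [0,0,0,0],
  [0,0,0,0],
  [0,0,0,0],
  [0,0,0,0],
], gripper=0)

```text
t: 5.18
ee_pos: [516.5, 135.7, 134.0]
orientation: [-1.222, 1.184, -1.179]
ft_force: [-3.0, 20.1, -0.4]
width: 27.4
```

Call:
arm_command([
  [-2,0,0,0],
  [-1.5,0,0,0],
  [0,0,0,0],
  [0,-3,0,0],
  [0,-3,0,0],
  [0,-3,0,0],
  [0,-3,0,0],
  [0,0,0,0],
  [0,0,0,0],
])

```text
t: 5.93
ee_pos: [516.2, 136.3, 145.1]
orientation: [-1.226, 1.182, -1.181]
ft_force: [4.1, 6.0, -10.6]
width: 27.4
```

Call:
arm_command([
  [-5,0,0,0],
  [-10,0,0,0],
  [-12,0,0,0],
  [-12,0,0,0],
  [-12,0,0,0],
  [-12,0,0,0],
  [-12,0,0,0],
  [-10,0,0,0],
  [-8,0,0,0],
  [-5,0,0,0],
  [-3,0,0,0],
  [-2,0,0,0],
  [0,0,0,0],
  [0,0,0,0],
])

```text
t: 7.1
ee_pos: [512.0, 239.0, 145.6]
orientation: [-1.227, 1.182, -1.181]
ft_force: [1.2, 1.4, -10.9]
width: 27.5
```

Call:
arm_command([
  [-2,0,0,0],
  [-2,0,0,0],
  [-1,0,0,0],
  [0,0,0,0],
  [0,0,0,0],
])

```text
t: 7.52
ee_pos: [511.8, 241.0, 145.1]
orientation: [-1.232, 1.18, -1.184]
ft_force: [2.6, -13.6, -11.1]
width: 27.3
```

Call:
arm_command([
  [1.5,1,0,0],
  [1.5,2,0,0],
  [0,2,0,0],
  [0,0,0,0],
])

```text
t: 7.85
ee_pos: [512.1, 240.4, 141.3]
orientation: [-1.228, 1.182, -1.182]
ft_force: [-2.8, -4.8, -0.1]
width: 27.5
```

Call:
arm_command([
  [0,0,0,0],
  [0,0,0,0],
  [0,0,0,0],
  [0,-5,0,0],
  [0,-20,0,0],
  [0,-30,0,0],
  [0,-25,0,0],
], gripper=75)

```text
t: 8.43
ee_pos: [512.4, 241.2, 222.3]
orientation: [-1.226, 1.181, -1.181]
ft_force: [1.3, -0.4, 0.2]
width: 65.3
```

Call:
arm_command([
  [38,0,0,0],
  [38,0,0,0],
  [38,0,-1,0],
  [38,0,-1,0],
  [38,0,-1,0],
  [38,0,-1,0],
  [38,0,-1,0],
  [38,0,-1,0],
  [38,0,-1,0],
  [38,0,-1,0],
  [38,0,0,0],
  [38,0,0,0],
  [38,0,0,0],
  [28,0,0,0],
  [0,0,0,0.106],
  [0,0,0,0.106],
  [0,0,0,0.106],
  [0,0,0,0.106],
  [0,0,0,0.104],
])

```text
t: 10.02
ee_pos: [524.4, -281.3, 221.4]
orientation: [-0.932, 1.563, -1.565]
ft_force: [0.2, 0.9, -0.6]
width: 66.2
```

```bash
python3 st.py; python3 - <<'E'
from h import *
for c in('top','side'):
    im=get_image(c); cv2.imwrite(f'pics/{c}2.png',im)
    for t in('knob','bay','tail_stop','battery_mid','battery_nose'): print(c,t,[(np.round(d['at'],1).tolist(),round(float(d['conf']),2)) for d in tip_of(c,t)])
a=cv2.imread('pics/top2.png')[185:305,130:270]; b=cv2.imread('pics/side2.png')[140:320,230:370]
f=lambda i,s:cv2.resize(i,None,fx=s,fy=s,interpolation=cv2.INTER_CUBIC)
A=f(a,2.8);B=f(b,2.8);A=cv2.copyMakeBorder(A,0,B.shape[0]-A.shape[0],0,0,cv2.BORDER_CONSTANT)
cv2.imwrite('pics/crop4.png',np.hstack([A,B]))
E
```

```text
t 10.0167 p [ 524.4 -281.3  221.4] yawz -0.4957 F [ 0.2  0.9 -0.6] w 66.2 q [-0.51  0.4   1.71  0.    1.03  1.55]
top knob []
top bay [([233.4, 245.7], 0.87)]
top tail_stop [([235.4, 268.8], 0.71)]
top battery_mid [([310.7, 292.3], 0.8), ([370.9, 244.1], 0.61)]
top battery_nose [([286.6, 293.9], 0.59)]
side knob [([288.4, 272.0], 0.55), ([319.1, 168.0], 0.39)]
side bay [([297.8, 247.0], 0.57)]
side tail_stop [([317.4, 249.9], 0.83)]
side battery_mid [([349.4, 208.4], 0.85), ([319.3, 169.3], 0.69)]
side battery_nose [([305.0, 171.0], 0.9), ([347.9, 227.2], 0.73), ([237.5, 195.7], 0.5), ([269.0, 349.3], 0.19)]
```

View pics/crop4.png

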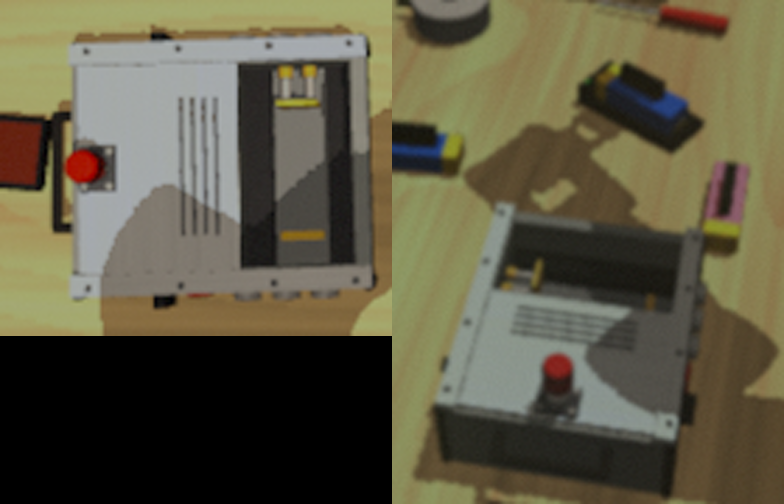

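```bash
python3 - <<'E'
from h import *
T=lambda a:(np.array(a,float)+.5)/2.8-.5+[130,185]
print('bay',at_z('top',[[233.4,245.7]],30),at_z('side',[[297.8,247.0]],30))
print('stop net',at_z('top',[[235.4,268.8]],38),at_z('side',[[317.4,249.9]],38))
print('stop eye',at_z('top',T([[302,231]]),38),'contact face eye',at_z('top',T([[297.5,107]]),72))
print('knob top',at_z('top',T([[83,165]]),156),at_z('side',[[230+(558-392)/2.8,140+362/2.8]],156))
print('batt',at_z('top',[[370.9,244.1],[372,245]],39),at_z('side',[[319.3,169.3]],39),at_z('side',[[305,171]],26))
for nm,B in (('box518.5,68',place(518.5,68,.039,[[53,0,72],[-60,0,38],[0,172,156],[0,0,30]])),): print(nm,B.round(1))
E
```

```text
bay [[513.76946458  76.56559663  30.        ]] [[526.59676029  65.11588765  30.        ]]
stop net [[454.23301239  69.5631388   38.        ]] [[466.92633327  69.84764079  38.        ]]
stop eye [[458.42663823  64.15028646  38.        ]] contact face eye [[569.6141276  67.3005112  72.       ]]
knob top [[512.38248998 235.34335826 156.        ]] [[510.54132739 241.19120426 156.        ]]
batt [[ 520.94120612 -279.51863218   39.        ]
 [ 518.6427732  -282.33721962   39.        ]] [[ 525.86843687 -293.12175282   39.        ]] [[ 576.52296027 -288.33786075   26.        ]]
box518.5,68 [[571.5  70.1  72. ]
 [458.5  65.7  38. ]
 [511.8 239.9 156. ]
 [518.5  68.   30. ]]
```

Call:
arm_command([
  [0,30,0,0],
  [0,35,0,0],
  [0,30,0,0],
  [0,25,0,0],
  [0,18,0,0],
  [0,12,0,0],
  [0,6,0,0],
  [0,2,0,0],
  [0,0,0,0],
  [0,0,0,0],
])

```text
t: 11.45
ee_pos: [524.7, -281.4, 63.7]
orientation: [-0.935, 1.559, -1.562]
ft_force: [-0.1, -0.4, 0.8]
width: 65.9
```

```bash
python3 st.py; python3 - <<'E'
from h import *
im=get_image('side'); cv2.imwrite('pics/side3.png',im)
cv2.imwrite('pics/crop5.png',cv2.resize(im[110:210,270:390],None,fx=5,fy=5,interpolation=cv2.INTER_CUBIC))
E
```

```text
t 11.45 p [ 524.7 -281.4   63.7] yawz -0.4902 F [-0.1 -0.4  0.8] w 65.9 q [-0.51  0.62  1.79  0.    0.73  1.55]
```

View pics/crop5.png

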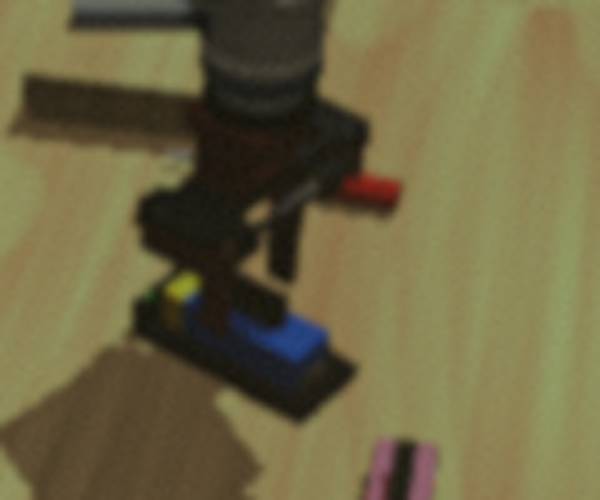

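The fingers (tips at crop (215,330) and (285,278)) straddle the rib of the blue docked pack. Close.

Call:
arm_command([
  [0,0,0,0],
  [0,0,0,0],
  [0,0,0,0],
  [0,0,0,0],
  [0,0,0,0],
  [0,0,0,0],
  [0,0,0,0],
  [0,0,0,0],
  [0,0,0,0],
  [0,0,0,0],
], gripper=0)

```text
t: 12.33
ee_pos: [524.0, -280.9, 62.6]
orientation: [-0.936, 1.561, -1.56]
ft_force: [1.1, 1.5, -0.4]
width: 14.0
```

Call:
arm_command([
  [0,-4,0,0],
  [0,-8,0,0],
  [0,-12,0,0],
  [0,-16,0,0],
  [0,-25,0,0],
  [0,-30,0,0],
  [0,-30,0,0],
  [0,-25,0,0],
  [0,0,0,-0.106],
  [0,0,0,-0.106],
  [0,0,0,-0.106],
  [0,0,0,-0.106],
  [0,0,0,-0.106],
  [-10,0,0,0],
  [-25,0,0,0],
  [-30,0,-1,0],
  [-35,0,-1,0],
  [-35,0,-1,0],
  [-35,0,-1,0],
  [-35,0,-1,0],
])

```text
t: 14.0
ee_pos: [510.0, -74.4, 213.4]
orientation: [-1.225, 1.183, -1.183]
ft_force: [-0.9, -0.0, -4.3]
width: 13.6
```

Call:
arm_command([
  [-35,0,-1,0],
  [-35,0,-1,0],
  [-30,0,-1,0],
  [-25,0,0,0],
  [-15,0,0,0],
  [-4,0,0,0],
  [0,0,0,0],
  [0,0,0,0],
  [0,0,0,0],
])

```text
t: 14.75
ee_pos: [502.0, 66.7, 212.8]
orientation: [-1.227, 1.181, -1.181]
ft_force: [0.2, 1.1, -4.0]
width: 13.7
```

```bash
python3 st.py; python3 - <<'E'
from h import *
for c in('top','side'):
    im=get_image(c); cv2.imwrite(f'pics/{c}4.png',im)
    print(c,[(np.round(d['at'],1).tolist(),round(float(d['conf']),2)) for d in tip_of(c,'battery_nose')])
a=cv2.imread('pics/top4.png')[150:330,140:280]; b=cv2.imread('pics/side4.png')[150:330,230:370]
cv2.imwrite('pics/crop6.png',cv2.resize(np.hstack([a,b]),None,fx=2.8,fy=2.8,interpolation=cv2.INTER_CUBIC))
p=get_obs()['ee_pos']; print(proj('side',p+place(0,0,.039,[[60,0,-36.6],[60,21,-20.6],[-60,21,-20.6],[-60,21,-52.6]])))
E
```

```text
t 14.75 p [502.   66.7 212.8] yawz 0.0382 F [ 0.2  1.1 -4. ] w 13.7 q [ 0.11  0.29  1.91 -0.    0.94  1.64]
top [([288.4, 294.7], 0.73)]
side [([277.8, 213.3], 0.86), ([347.1, 227.1], 0.83)]
[[285.04235623 211.59581617]
 [283.40980342 212.91284211]
 [328.17535363 218.72370211]
 [327.50083277 226.94422606]]
```

View pics/crop6.png

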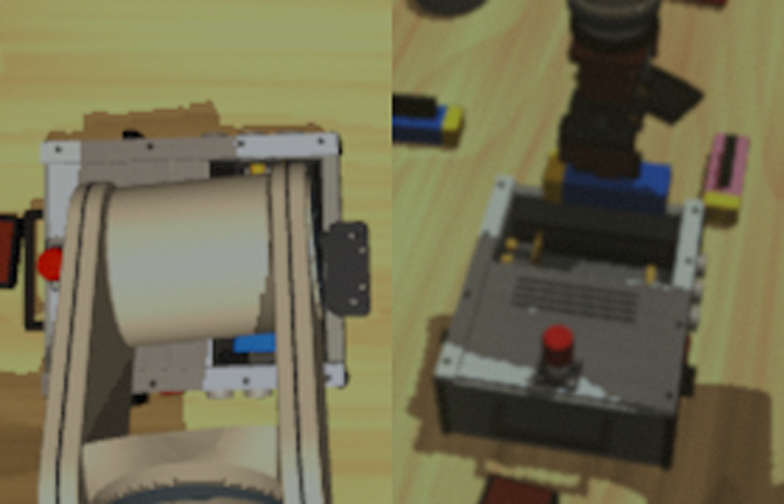

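Pack's level and held. Its ends (crop (547,185) and (671,190)) sit about 4 mm further toward −x than the TCP predicts, so I'll shift +3 and lower to just above the stop height.

Call:
arm_command([
  [-1,10,3,0],
  [0,20,0,0],
  [0,22,0,0],
  [0,20,0,0],
  [0,15,0,0],
  [0,10,0,0],
  [0,6,0,0],
  [0,4,0,0],
  [0,0,0,0],
  [0,0,0,0],
])

```text
t: 15.78
ee_pos: [505.6, 68.5, 106.1]
orientation: [-1.227, 1.179, -1.18]
ft_force: [-0.8, 0.7, -4.4]
width: 13.8
```

Call:
arm_command([
  [0,4,0,0],
  [0,4,0,0],
  [0,3,0,0],
  [0,0,0,0],
  [0,0,0,0],
])

```text
t: 16.2
ee_pos: [505.0, 68.5, 94.6]
orientation: [-1.228, 1.18, -1.18]
ft_force: [0.2, 0.6, -4.9]
width: 14.0
```

Call:
arm_command([
  [0,0,3,0],
  [0,0,3,0],
  [0,0,3,0],
  [0,0,2,0],
  [0,0,0,0],
  [0,0,0,0],
])

```text
t: 16.7
ee_pos: [515.3, 68.8, 94.4]
orientation: [-1.229, 1.181, -1.179]
ft_force: [-5.2, -0.5, -2.4]
width: 13.9
```

Call:
arm_command([
  [0,0,2,0],
  [0,0,2,0],
  [0,0,2,0],
  [0,0,0,0],
  [0,0,0,0],
])

```text
t: 17.12
ee_pos: [520.7, 69.1, 94.3]
orientation: [-1.23, 1.182, -1.178]
ft_force: [-6.6, -0.1, -1.2]
width: 13.9
```

Call:
arm_command([
  [0.5,0,2,0],
  [0.5,0,2,0],
  [0,0,0,0],
  [0,0,0,0],
  [0,0,0,0],
])

```text
t: 17.53
ee_pos: [523.9, 68.5, 94.1]
orientation: [-1.231, 1.183, -1.178]
ft_force: [-7.6, 1.8, -1.6]
width: 14.3
```

Call:
arm_command([
  [0,2,0,0],
  [0,2,0,0],
  [0,2,0,0],
  [0,0,0,0],
  [0,0,0,0],
])

```text
t: 17.95
ee_pos: [523.9, 68.2, 88.0]
orientation: [-1.231, 1.183, -1.178]
ft_force: [-7.1, 0.4, -3.5]
width: 13.9
```

Call:
arm_command([
  [0,2,0,0],
  [0,2,0,0],
  [0,1,0,0],
  [0,0,0,0],
  [0,0,0,0],
])

```text
t: 18.37
ee_pos: [523.9, 68.2, 83.0]
orientation: [-1.231, 1.183, -1.178]
ft_force: [-6.8, 0.6, -2.2]
width: 14.0
```

Call:
arm_command([
  [0,1,0,0],
  [0,0.5,0,0],
  [0,0,0,0],
  [0,0,0,0],
])

```text
t: 18.7
ee_pos: [524.0, 68.2, 82.5]
orientation: [-1.231, 1.183, -1.178]
ft_force: [-11.6, 0.6, 9.1]
width: 13.6
```

Call:
arm_command([
  [0,0,-1,0],
  [0,0,-1,0],
  [0,0,-1,0],
  [0,0,-1,0],
  [0,0,-1,0],
  [0,0,0,0],
  [0,0,0,0],
])

```text
t: 19.28
ee_pos: [520.6, 68.1, 82.5]
orientation: [-1.228, 1.18, -1.179]
ft_force: [-4.9, 0.5, 3.4]
width: 13.5
```

Call:
arm_command([
  [0,0,0,0],
  [0,0,0,0],
  [0,0,0,0],
  [0,0,0,0],
  [0,0,0,0],
], gripper=38)

```text
t: 19.7
ee_pos: [521.7, 68.2, 82.4]
orientation: [-1.227, 1.179, -1.18]
ft_force: [0.0, 1.8, 0.6]
width: 33.2
```

Call:
arm_command([
  [0,-10,0,0],
  [0,-20,0,0],
  [0,-30,0,0],
  [0,-35,0,0],
  [0,-35,0,0],
  [35,-10,0,0],
  [40,0,0,0],
  [40,0,0,0],
  [40,0,0,0],
  [40,0,0,0],
  [0,0,0,0],
])

```text
t: 20.62
ee_pos: [529.4, -132.5, 223.4]
orientation: [-1.226, 1.18, -1.186]
ft_force: [-0.7, 0.2, 0.9]
width: 33.4
```

```bash
python3 st.py; python3 - <<'E'
from h import *
for c in('top','side'):
    im=get_image(c); cv2.imwrite(f'pics/{c}5.png',im)
    for t in('battery_mid','battery_nose'):print(c,t,[(np.round(d['at'],1).tolist(),round(float(d['conf']),2)) for d in tip_of(c,t)])
    print(proj(c,place(518.5,68.2,.039,[[0,0,59],[60,0,46],[32,0,88],[-32,0,88],[-60,0,62],[60,0,62]])).round(1).tolist())
a=cv2.imread('pics/top5.png')[190:300,190:270]; b=cv2.imread('pics/side5.png')[200:310,260:340]
cv2.imwrite('pics/crop7.png',cv2.resize(np.hstack([a,b]),None,fx=5,fy=5,interpolation=cv2.INTER_CUBIC))
E
```

```text
t 20.6167 p [ 529.4 -132.5  223.4] yawz 0.0351 F [-0.7  0.2  0.9] w 33.4 q [-0.27  0.33  1.82 -0.    0.99  1.27]
top battery_mid [([237.4, 244.2], 0.94), ([239.2, 243.7], 0.39)]
top battery_nose [([237.5, 217.4], 0.88), ([315.3, 150.8], 0.62)]
[[235.7, 243.4], [235.6, 220.4], [234.3, 230.0], [234.9, 255.9], [236.1, 267.3], [235.1, 219.8]]
side battery_mid [([347.5, 210.0], 0.93), ([299.6, 242.6], 0.7)]
side battery_nose [([278.1, 242.4], 0.89), ([347.2, 229.6], 0.69)]
[[300.3, 241.9], [280.3, 242.0], [289.5, 233.8], [311.5, 236.8], [320.8, 244.1], [280.2, 238.4]]
```

View pics/crop7.png

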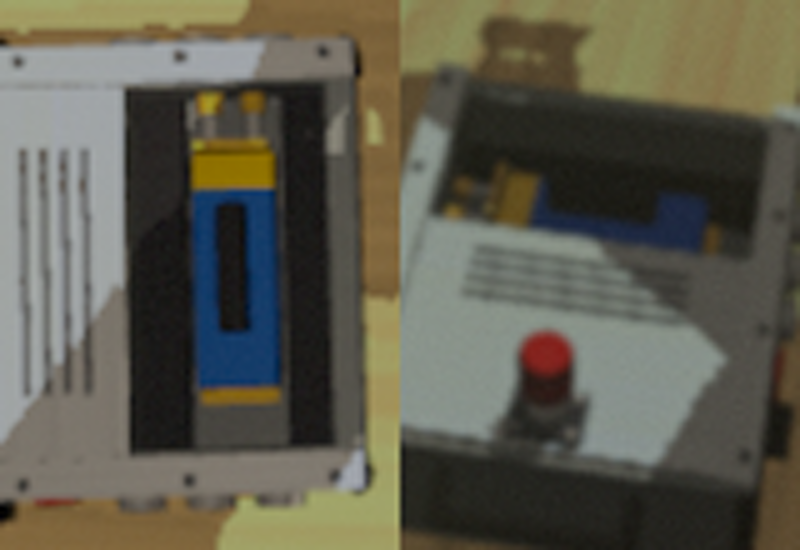

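Top crop: the blue tail (row 387) is right in front of the fully visible brass stop (389–403). The yellow nose (row 152) presses the contact, and the pack lies inside the channel and looks level in the side crop. Next, shut the hatch.

Call:
arm_command([
  [-20,0,0,0],
  [-35,0,0,0],
  [-38,0,-1,0],
  [-38,0,-1,0],
  [-38,0,-1,0],
  [-38,0,0,0],
  [-38,0,0,0],
  [-38,0,0,0],
  [-35,0,0,0],
  [-30,0,0,0],
  [-20,0,0,0],
  [-5,0,0,0],
  [0,0,0,0],
  [0,0,0,0],
], gripper=75)

```text
t: 22.08
ee_pos: [510.3, 246.1, 222.0]
orientation: [-1.229, 1.179, -1.179]
ft_force: [0.9, -0.7, -0.5]
width: 65.8
```

Call:
arm_command([
  [0,20,0,0],
  [0,20,0,0],
  [0,18,0,0],
  [0,12,0,0],
  [0,8,0,0],
  [0,4,0,0],
  [0,0,0,0],
])

```text
t: 22.67
ee_pos: [510.9, 245.3, 139.7]
orientation: [-1.228, 1.181, -1.18]
ft_force: [-0.6, 0.4, 0.3]
width: 65.6
```

Call:
arm_command([
  [5,0,1,0],
  [0,0,0,0],
])

```text
t: 22.83
ee_pos: [512.9, 240.5, 141.0]
orientation: [-1.226, 1.179, -1.18]
ft_force: [-0.1, 0.7, -0.2]
width: 65.7
```

Call:
arm_command([
  [0,0,0,0],
  [0,0,0,0],
  [0,0,0,0],
  [0,0,0,0],
  [0,0,0,0],
  [0,0,0,0],
  [0,0,0,0],
], gripper=0)

```text
t: 23.42
ee_pos: [512.2, 240.6, 140.2]
orientation: [-1.229, 1.179, -1.18]
ft_force: [-0.5, -0.9, 1.9]
width: 27.7
```

Call:
arm_command([
  [5,0,0,0],
  [10,0,0,0],
  [12,0,0,0],
  [12,0,0,0],
  [12,0,0,0],
  [12,0,0,0],
  [12,0,0,0],
  [10,0,0,0],
  [8,0,0,0],
  [4,0,0,0],
  [2,0,0,0],
  [0,0,0,0],
  [0,0,0,0],
])

```text
t: 24.5
ee_pos: [516.3, 141.4, 140.0]
orientation: [-1.229, 1.179, -1.18]
ft_force: [3.0, -3.8, -5.7]
width: 27.5
```

Call:
arm_command([
  [2,0,0,0],
  [2,0,0,0],
  [1,0,0,0],
  [1,0,0,0],
  [0,0,0,0],
  [0,0,0,0],
])

```text
t: 25.0
ee_pos: [516.5, 136.4, 140.1]
orientation: [-1.227, 1.18, -1.18]
ft_force: [4.0, 3.7, -10.1]
width: 27.8
```

Call:
arm_command([
  [1,0,0,0],
  [0,0,0,0],
  [0,2,0,0],
  [0,2,0,0],
  [0,2,0,0],
  [0,0,0,0],
  [0,0,0,0],
])

```text
t: 25.58
ee_pos: [516.5, 136.2, 134.3]
orientation: [-1.226, 1.181, -1.179]
ft_force: [2.5, 7.6, -6.4]
width: 27.7
```

Call:
arm_command([
  [0,0,0,0],
  [0,0,0,0],
  [0,0,0,0],
  [0,0,0,0],
], gripper=75)

```text
t: 25.92
ee_pos: [516.3, 134.8, 134.5]
orientation: [-1.228, 1.18, -1.18]
ft_force: [-0.7, 0.3, -0.3]
width: 50.6
```

Call:
arm_command([
  [0,-10,0,0],
  [0,-25,0,0],
  [0,-30,0,0],
  [0,-30,0,0],
  [30,0,0,0],
  [38,0,0,0],
  [38,0,0,0],
  [38,0,0,0],
  [38,0,0,0],
  [38,0,0,0],
  [38,0,0,0],
  [20,0,0,0],
  [0,0,0,0],
])

```text
t: 27.0
ee_pos: [527.6, -146.6, 230.2]
orientation: [-1.226, 1.181, -1.184]
ft_force: [-0.5, 0.8, 1.3]
width: 65.7
```

```bash
python3 st.py; python3 - <<'E'
from h import *
o=[cv2.imread(f'pics/{c}0.png') for c in('top','side')]
n=[]
for c in('top','side'):
    im=get_image(c); cv2.imwrite(f'pics/{c}6.png',im); n.append(im)
    print(c,[(np.round(d['at'],1).tolist(),round(float(d['conf']),2)) for d in tip_of(c,'knob')])
for i,(a,b) in enumerate(zip(o,n)):
    def red(m):
        m=m.astype(int); k=(m[:,:,2]>120)&(m[:,:,1]<70)&(m[:,:,0]<70); s=np.s_[220:265,185:225] if i==0 else np.s_[225:300,270:320]
        ys,xs=np.nonzero(k[s]); return (xs.mean()+s[1].start,ys.mean()+s[0].start,len(xs)) if len(xs) else None
    print(red(a),red(b))
f=lambda m:m[200:310,240:350]
cv2.imwrite('pics/crop8.png',cv2.resize(np.hstack([f(o[1]),f(n[1])]),None,fx=3.6,fy=3.6,interpolation=cv2.INTER_CUBIC))
E
```

```text
t 27.0 p [ 527.6 -146.6  230.2] yawz 0.0357 F [-0.5  0.8  1.3] w 65.7 q [-0.29  0.32  1.81 -0.    1.01  1.24]
top [([203.1, 241.0], 0.61)]
side [([296.7, 241.8], 0.71)]
(np.float64(203.93939393939394), np.float64(242.9090909090909), 99) (np.float64(203.93939393939394), np.float64(242.9090909090909), 99)
(np.float64(296.3235294117647), np.float64(240.08823529411765), 34) (np.float64(296.09375), np.float64(240.0625), 32)
```

View pics/crop8.png

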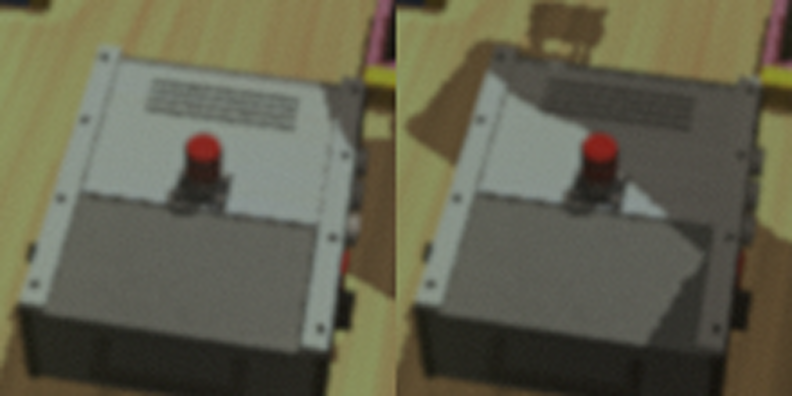

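The knob is back on its starting pixels in both cameras, top (203.9,242.9) before and after and side within 0.2 px, so the hatch is shut and the pin is home. Handing in.

```bash
python3 -c "from workcell import close_job; print(close_job())"
```

```text
the job is handed in; nothing more can be done
None
```

I put the charged pack from the dock into the power box, shut the hatch and handed the job in at about 27 s of the 58 allowed. The hand-in gives no verdict.

**What I did**
- I pulled the red knob up about 11 mm (10.6 N) with the hatch still shut, then slid the hatch until it met its end stop.
- I gripped the docked pack by its rib and lowered it over the tail stop. I pushed it against the spring contact to about 7.6 N, lowered the tail in front of the stop and let go.
- I slid the hatch shut and lowered the knob with the gripper so the pin went into its hole. Then I let go and moved clear.

**Last checks**
- **Pack:** before shutting, the pictures showed the tail right in front of the brass stop and the terminals against the contact. The pack looked level and lay inside the channel.
- **Hatch and pin:** after shutting, the knob was at its starting pixels in both cameras (no shift in the top one, 0.2 px in the side one).
- **Robot:** the arm stood well clear at the end, with only about 1 N of noise on the force reading.
- **Other objects:** I never worked near the flat pack, handset, eyepiece, screwdriver or pink look-alike. I did not measure their positions again at the end.

**What disagreed:** the two cameras differed by about 8 mm on the box's y position. I used the value felt when gripping the knob and at the hatch's end stop, which lay between the two.

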